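# Sort the ratchet clamps: latched or open

## Robot

A 6-joint arm with a two-finger parallel gripper is mounted at the origin on the work surface. World frame = base frame: x ahead of the robot, y to its left, z up, the work surface at z = 0. Lengths are in m, angles in rad, forces in N, time in s.
With the tool pointing down it reaches from about 0.25 to 0.725 m from the base axis. Payload 4 kg.
Tool frame: the origin (TCP) lies at the very end of the fingers, on their centre line; the grasp point (between the pads) lies 19 mm behind it; x points along the fingers, y is the direction in which the jaws open and shut, and the axes are right-handed (so a half turn about x gives the same grasp; the last joint's range is limited). The gripper opens to 85 mm and grips with 20 to 120 N. Pads are 22 mm wide; open, the fingers measure 114 mm over their backs; the gripper's body (76 mm by 85 mm) begins 54 mm behind the grasp point. The pads swing forward as they close: fully open they stand 13 mm farther back than shut.
Start: joints at [1.111, 0.241, 0.005, 1.335, 0, 1.571], TCP at [0.222, 0.448, 0.231] pointing down, gripper open.
Joint ranges: [-2.72, 2.72], [-1.05, 1.87], [-1.09, 1.28], [-1.99, 2.15], [-1.42, 1.44], [-3.14, 3.14]. Speed limits (rad/s): [2.79, 2.79, 3.14, 3.14, 3.14, 3.14].

## Interface

Orientations are given as a unit quaternion [x, y, z, w].
In Python, from workcell import get_obs, camera, job_done gives the robot as it stands. The module is installed in compiled form; this text tells all that it offers.
- The arm moves only by the tool arm_command, never from a script. Its argument "motion" is a list of rows, each an object of numbers: "x", "y", "z": the shift along the tool's x, y, z in m; "roll": the turn about the tool's x in rad; "fingers": the opening, from 0 (shut) to 1 (fully open). A call has 1 to 20 rows; each row shifts and turns the pose as measured when the row begins, along the tool's axes as they then stand; what a row does not reach is not made up. A row lasts 1/12 s, in which the tool goes at most 41.7 mm and 7.16 degrees, less where a joint would pass 70% of its speed; a pose out of reach is approached as far as the arm can. A call is refused whole if a number of a shift passes 0.0417 or a number of a turn 0.125, either way. A call with a gripper value outside its range is refused whole. The fingers move at their own pace and stop on an object; the grip force is fixed at half the most. Time passes only in rows, so rows that do not move let the fingers close. It gives the time, the measured TCP pose, the force and the opening at its end, in the units of the state.
- get_obs(): the state, without advancing time (a new reading comes with each control period).
- camera(name): name is "scene" or "top" or "wrist"; returns a dict with "frame" (400x640x3 uint8, red, green, blue), "intrinsics" (3x3 intrinsics, pixels), "k1" (the pictures are not rectified: a ray, as slopes to the right and down, at radius r is drawn at 1 + k1 r^2 times it, then the intrinsics apply), "rvec" (rotation vector, rad) and "tvec" (3), from world to camera coordinates, as OpenCV has them. Camera axes: x right, y down, z forward; pixel columns grow to the right and rows downward; lengths in m; the calibration is good to about 2 mm. A picture is of the moment at which its call begins. There is no depth.
- job_done(): hands the job in, once; it reports no verdict.
The state is a dict: "clock": time; "joint_pos": joint angles; "joint_vel": joint speeds; "tau": joint torques, N m; "eef_pos": TCP position; "tool_rot": TCP orientation; "ft_force": force on the tool from outside, world axes, zero at the start; "ft_torque": the same for the moment, N m; "grip_width": finger opening in m.
Only numpy, scipy, OpenCV 4.12 (cv2) and the standard library are available. Lean on these libraries where they do the work, as an engineer would, in place of code of your own. Each camera call takes 0.05 s, during which the arm holds its last target.

## Task

Two look-alike ratchet clamps lie on the forge bench. Lay the one that is ratcheted shut flat in the blue tray and the one standing open flat in the yellow tray. Set them down without dropping or throwing them, and leave the open one open.

Things in the scene. Friction and masses are not known exactly. Their poses are not given: they have to be found in the camera images.
- clamp_latched: Crossed-arm steel clamp, red handle grips, flat, ratcheted shut (strips between the handle ends engaged, ends 56 mm over all): rigid, 0.27 kg. Origin: underside of the hinge block at the pivot; +x to the jaw tips (75 mm ahead; handle ends 118 mm behind), z up. Grip the block across its y sides from above: 34 (x) by 32 (y) by 18 mm high, centred on the origin. Arms 8-12 mm wide, up to 13 high.
- clamp_open: Same size, block, weight and axes as clamp_latched, but standing open: jaws and handles spread, ratchet strips apart. Block, the -y jaw and the +y handle are one piece; the other arm (joint open_arm) is swung out, its jaw to +y (to 45 mm from the x axis) and its handle end to -y (to 85 mm). The block (34 by 32 by 18 mm, on the origin) can be gripped across its y sides from above.
- open_arm (a joint): Swing of the open clamp's loose arm about its pivot, rad: 0 = jaws shut, 0.6 = widest; starts between 0.4 and 0.52. Stiff: it stays where it is unless pushed with some 3 N at the handle end.
- tray_blue: Open blue steel tray fixed to the bench, 270 mm (x) by 190 mm (y) outside, 35 mm high, walls and floor 4 mm thick. Origin: centre of its underside; x along its length, away from the robot. For the clamp that is ratcheted shut. The clamp lying along it, jaws to +x, is centred with its pivot 20 mm to +x of the centre.
- tray_yellow: Open yellow steel tray fixed to the bench, 270 mm (x) by 190 mm (y) outside, 35 mm high, walls and floor 4 mm thick. Origin: centre of its underside; x along its length, away from the robot. For the clamp that stands open. The clamp lying along it, jaws to +x, is centred with its pivot 20 mm to +x and 15 mm to +y of the centre.
Mind the look-alikes: they are no part of the job. What is shaped like the clamp_latched but purple is not meant. What is shaped like the clamp_open but brown is not meant.

How it is judged:
At the end, for the whole second after the job is handed in: Latched clamp in the blue tray, open clamp in the yellow: each pivot within 110 mm along and 80 mm across of the tray's centre, flat on its floor (origin under 14 mm above the tray's underside, tilt under 0.17 rad), at rest (under 0.03 m/s), the open arm still above 0.25 rad (x of clamp_latched in the frame of tray_blue between -0.11 and 0.11 m and y of clamp_latched in the frame of tray_blue between -0.08 and 0.08 m and z of clamp_latched in the frame of tray_blue between 0 and 0.014 m and angle between each of clamp_latched, clamp_open's own z axis and vertical below 0.17 rad and linear speed of each of clamp_latched, clamp_open below 0.03 m/s and x of clamp_open in the frame of tray_yellow between -0.11 and 0.11 m and y of clamp_open in the frame of tray_yellow between -0.08 and 0.08 m and z of clamp_open in the frame of tray_yellow between 0 and 0.014 m and value of joint open_arm above 0.25 rad); the robot touches nothing.
It fails at once if a clamp is dropped or thrown (faster than 0.8 m/s while lower than 60 mm above the bench) ((height (world z) of clamp_latched below 0.06 m and linear speed of clamp_latched above 0.8 m/s) or (height (world z) of clamp_open below 0.06 m and linear speed of clamp_open above 0.8 m/s)).
It fails at once if the open clamp is pushed shut (arm below 0.15 rad) (value of joint open_arm below 0.15 rad).
It also fails if it takes over 54 s, if anything falls off the work surface, if the arm or the gripper's body presses on something with over 40 N, if the wrist force passes 120 N, or if a joint passes its speed limit or range.

## Working session

There is one attempt and no reset: what is moved stays moved. The work goes in short steps, Python scripts to look and compute and a tool call to move; the robot and the scene stay as the last step left them, time stands still between calls to the robot, and variables do not carry over. Pictures are saved under pics/ and viewed, and the job is handed in when it is done.

Besides the shell and the picture viewer there is one more tool, called after "Emit:" by a JSON object that holds its "api" and its "payload", one argument or row to a line. arm_command: Moves the arm, as the interface text tells. Its arguments: {"type":"object","properties":{"motion":{"type":"array","items":{"type":"object","properties":{"x":{"type":"number"},"y":{"type":"number"},"z":{"type":"number"},"roll":{"type":"number"},"fingers":{"type":"number"}}}}},"required":["motion"]}

```bash
mkdir -p pics
cat > h.py <<'E'
import numpy as np, cv2
from workcell import get_obs, camera, job_done
def shot(n,fn=None):
    c=camera(n)
    if fn: cv2.imwrite('pics/'+fn,c['frame'][:,:,::-1])
    return c
def dist(c): return np.array([c['k1'],0,0,0,0],float)
def ray(c,px,z):
    K=np.array(c['intrinsics'],float)
    p=cv2.undistortPoints(np.array(px,float).reshape(-1,1,2),K,dist(c)).reshape(-1,2)
    R=cv2.Rodrigues(np.array(c['rvec'],float))[0];t=np.array(c['tvec'],float)
    o=-R.T@t; d=np.c_[p,np.ones(len(p))]@R
    return o+d*((z-o[2])/d[:,2])[:,None]
def proj(c,P):
    return cv2.projectPoints(np.array(P,float).reshape(-1,1,3),np.array(c['rvec'],float),np.array(c['tvec'],float),np.array(c['intrinsics'],float),dist(c))[0].reshape(-1,2)
E
python3 - <<'E'
from h import *
for n in('scene','top','wrist'):
    c=shot(n,n+'0.png'); print(n,c['k1'],np.array(c['intrinsics']).round(1).tolist())
o=get_obs()
for k,v in o.items(): print(k,np.round(v,3))
E
```

```text
scene -0.06680235898259033 [[436.2, 0.0, 319.3], [0.0, 436.2, 204.4], [0.0, 0.0, 1.0]]
top 0.02813539256213694 [[375.1, 0.0, 316.0], [0.0, 375.1, 196.1], [0.0, 0.0, 1.0]]
wrist -0.05672926955748439 [[319.8, 0.0, 320.5], [0.0, 319.8, 202.4], [0.0, 0.0, 1.0]]
clock 0.15
joint_pos [1.111 0.241 0.004 1.335 0.    1.571]
joint_vel [-0.002 -0.003  0.002  0.003 -0.    -0.002]
tau [ 0.0000e+00 -3.7263e+01  2.5264e+01  1.2000e-02  0.0000e+00 -0.0000e+00]
eef_pos [0.222 0.448 0.231]
tool_rot [ 0.161  0.689 -0.162  0.688]
ft_force [-0.34   0.135  0.499]
ft_torque [ 0.013 -0.025  0.013]
grip_width 0.085
```

View pics/top0.png

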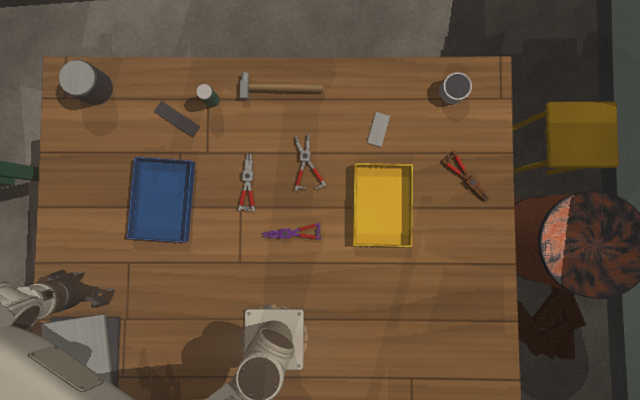

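View pics/scene0.png

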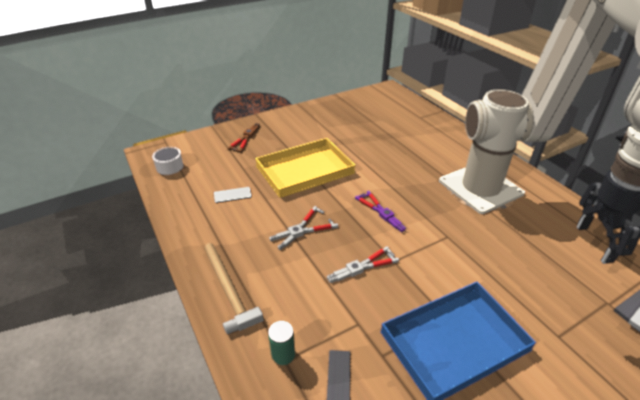

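View pics/wrist0.png

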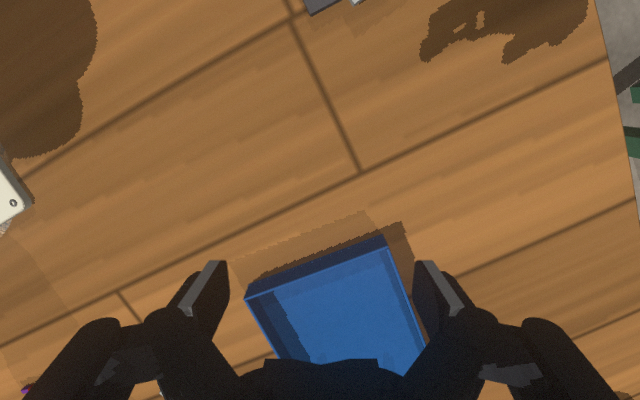

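The top view shows a closed red-handled clamp at about (248,178) and an open one at (305,158). The blue tray is at (160,200), the yellow at (383,205), and the purple and brown look-alikes are at (292,233) and (465,175). I'll zoom in next and measure.

Run:
```python
from h import *
c=shot('top'); s=shot('scene')
f=c['frame'][125:225,225:335][:,:,::-1]; cv2.imwrite('pics/tz.png',cv2.resize(f,None,fx=7,fy=6,interpolation=cv2.INTER_NEAREST)[:600,:800])
f=s['frame'][200:290,260:400][:,:,::-1]; cv2.imwrite('pics/sz.png',cv2.resize(f,None,fx=5.5,fy=5.5,interpolation=cv2.INTER_CUBIC))
hsv=cv2.cvtColor(c['frame'],cv2.COLOR_RGB2HSV)
for n,lo,hi in(('blue',(100,120,40),(125,255,255)),('yel',(22,150,80),(32,255,255)),('red',(0,180,90),(6,255,255)),('grey',(0,0,90),(179,50,255))):
    m=cv2.inRange(hsv,lo,hi)
    k,l,st,ce=cv2.connectedComponentsWithStats(m)
    for i in range(1,k):
        if st[i,4]>12 and 130<ce[i][1]<300 and ce[i][0]<520: print(n,st[i].tolist(),ce[i].round(1),ray(c,ce[i],.006)[0].round(3))
for n,px in(('blue rim',[(133,157),(195,160),(189,243),(126,237)]),('yellow rim',[(354,164),(412,164),(412,247),(353,246)])):
    print(n,ray(c,px,.035).round(3).tolist())
```

```text
blue [129, 162, 57, 80, 3520] [159.4 201.1] [0.452 0.39  0.006]
blue [184, 165, 8, 71, 105] [187.5 202.3] [0.448 0.296 0.006]
blue [131, 191, 2, 8, 14] [131.6 194.1] [0.475 0.484 0.006]
blue [130, 202, 2, 7, 14] [130.5 205. ] [0.438 0.487 0.006]
blue [129, 212, 2, 9, 15] [129.5 215.8] [0.402 0.489 0.006]
yel [355, 163, 15, 5, 33] [361.7 164.1] [ 0.578 -0.292  0.006]
yel [399, 164, 14, 41, 98] [410.4 181.2] [ 0.52  -0.455  0.006]
yel [354, 182, 34, 52, 624] [366.1 217.9] [ 0.397 -0.306  0.006]
yel [358, 196, 10, 11, 40] [362.1 200.6] [ 0.455 -0.293  0.006]
yel [387, 225, 5, 8, 17] [389.6 228.6] [ 0.361 -0.384  0.006]
yel [353, 239, 21, 7, 50] [361.3 243.9] [ 0.31  -0.289  0.006]
yel [398, 244, 14, 3, 26] [404.5 245.4] [ 0.306 -0.433  0.006]
red [455, 156, 10, 14, 45] [459.6 162.4] [ 0.584 -0.62   0.006]
red [447, 163, 14, 11, 53] [453.4 168.2] [ 0.564 -0.599  0.006]
red [313, 169, 10, 12, 40] [317.2 174.4] [ 0.543 -0.141  0.006]
red [296, 171, 7, 14, 44] [299.  177.2] [ 0.533 -0.08   0.006]
red [239, 191, 7, 14, 49] [242.1 197.3] [0.465 0.112 0.006]
red [249, 191, 5, 14, 47] [250.9 19
[... 157 characters left out ...]
295, 135, 18, 35, 220] [304.2 152.3] [ 0.618 -0.097  0.006]
grey [243, 154, 10, 36, 248] [247.7 171.6] [0.552 0.094 0.006]
grey [15, 180, 15, 5, 33] [ 20.5 181.6] [0.516 0.854 0.006]
grey [315, 181, 10, 8, 26] [320.7 184.7] [ 0.508 -0.153  0.006]
grey [295, 185, 10, 5, 25] [298.6 187.2] [ 0.5   -0.079  0.006]
grey [23, 196, 6, 6, 17] [ 26.6 197.9] [0.461 0.831 0.006]
grey [238, 206, 17, 5, 61] [246.1 208.3] [0.428 0.098 0.006]
grey [64, 286, 4, 13, 13] [ 66.2 292. ] [0.15  0.688 0.006]
blue rim [[0.596, 0.468, 0.035], [0.587, 0.264, 0.035], [0.313, 0.278, 0.035], [0.333, 0.483, 0.035]]
yellow rim [[0.575, -0.263, 0.035], [0.575, -0.454, 0.035], [0.303, -0.451, 0.035], [0.305, -0.259, 0.035]]
```

View pics/tz.png

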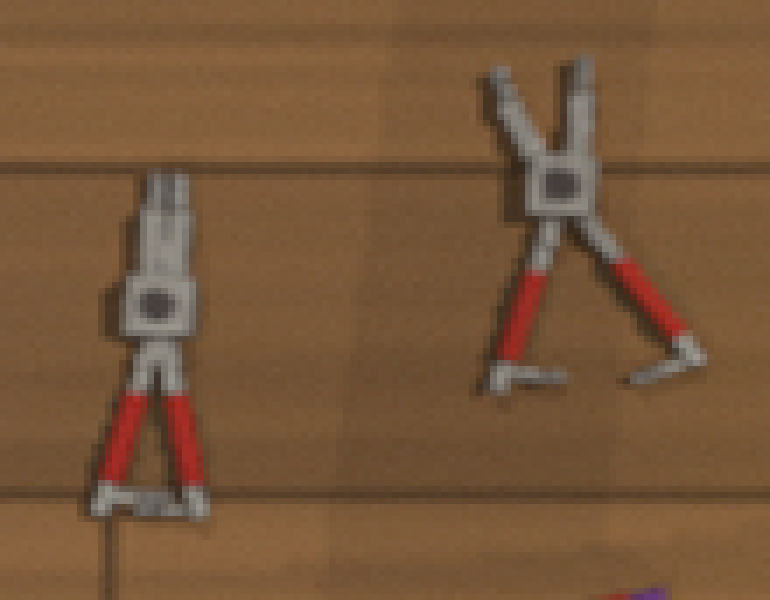

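View pics/sz.png

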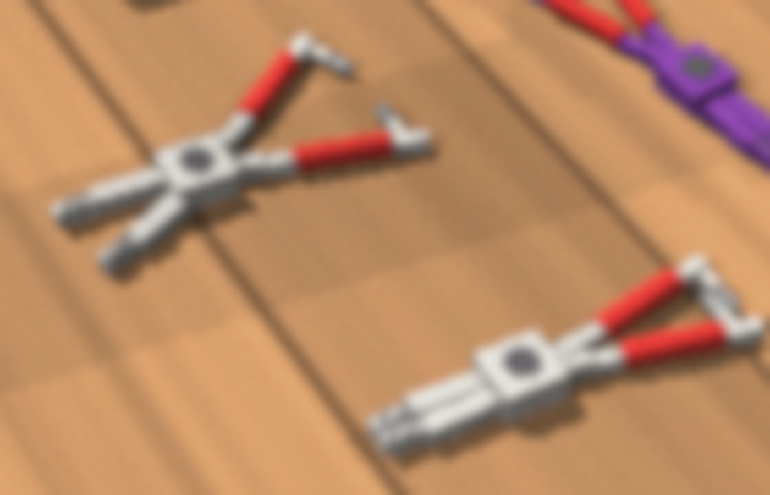

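Run:
```python
from h import *
from scipy.spatial.transform import Rotation as R
c=shot('top'); s=shot('scene')
T=lambda p:[((u+.5)/7-.5+225,(v+.5)/6-.5+125) for u,v in p]
S=lambda p:[((u+.5)/5.5-.5+260,(v+.5)/5.5-.5+200) for u,v in p]
print('pivots top',ray(c,T([(157,305),(561,184)]),.018).round(4).tolist())
print('pivots scene',ray(s,S([(521,362),(197,160)]),.018).round(4).tolist())
# block outer top corners (TL,TR,BR,BL)
for n,q in(('L',[(121,275),(197,275),(197,338),(121,338)]),('O',[(527,152),(597,154),(593,218),(525,216)])):
    w=ray(c,T(q),.018); print(n,w.mean(0).round(4),w[:,:2].round(4).tolist())
print('latched jaw/handle ends',ray(c,T([(168,175),(152,503)]),.006).round(3).tolist())
print('open: -y jaw tip,+y handle end,+yjaw,-yhandle',ray(c,T([(583,60),(496,385),(500,70),(692,345)]),.006).round(3).tolist())
print('blue scene rim',ray(s,[(383,328),(477,287),(533,342),(437,395)],.035).round(3).tolist())
print('yel scene rim',ray(s,[(256,158),(325,141),(354,166),(281,192)],.035).round(3).tolist())
hsv=cv2.cvtColor(s['frame'],cv2.COLOR_RGB2HSV)
o=get_obs(); print(R.from_quat(o['tool_rot']).as_matrix().round(3))
f=c['frame'][150:250,115:205][:,:,::-1]; cv2.imwrite('pics/bz.png',cv2.resize(f,None,fx=6,fy=6,interpolation=cv2.INTER_CUBIC))
```

```text
pivots top [[0.5379, 0.094, 0.018], [0.6063, -0.0993, 0.018]]
pivots scene [[0.5357, 0.0908, 0.018], [0.6034, -0.103, 0.018]]
L [0.5371 0.0931 0.018 ] [[0.5548, 0.1115], [0.5548, 0.075], [0.5195, 0.0746], [0.5194, 0.111]]
O [ 0.6058 -0.099   0.018 ] [[0.6244, -0.0829], [0.6233, -0.1165], [0.5872, -0.1147], [0.5883, -0.0821]]
latched jaw/handle ends [[0.613, 0.092, 0.006], [0.428, 0.097, 0.006]]
open: -y jaw tip,+y handle end,+yjaw,-yhandle [[0.679, -0.109, 0.006], [0.494, -0.068, 0.006], [0.673, -0.069, 0.006], [0.517, -0.162, 0.006]]
blue scene rim [[0.59, 0.287, 0.035], [0.329, 0.306, 0.035], [0.333, 0.477, 0.035], [0.588, 0.462, 0.035]]
yel scene rim [[0.569, -0.455, 0.035], [0.318, -0.435, 0.035], [0.313, -0.257, 0.035], [0.576, -0.25, 0.035]]
[[-0.     0.444  0.896]
 [-0.     0.896 -0.444]
 [-1.    -0.     0.   ]]
```

View pics/bz.png

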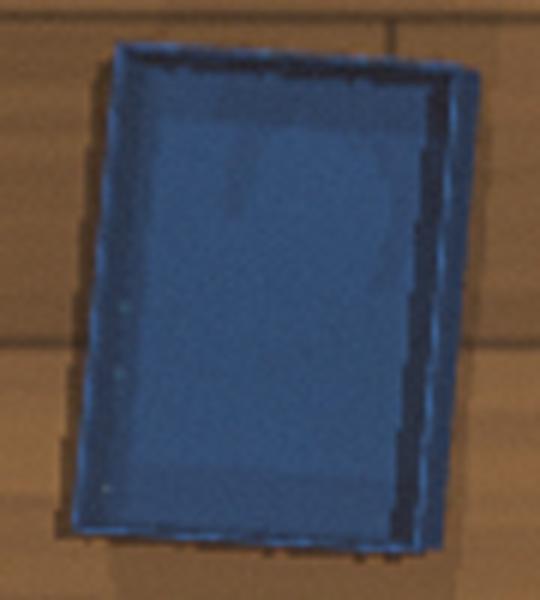

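The closed clamp's pivot is at about (0.537, 0.093) with yaw about −0.02, and the open one's is at about (0.6055, −0.100) with yaw about −0.04. The two views agree to 3–4 mm. The blue tray's centre is at about (0.457, 0.380) with yaw −0.05, and the yellow's is at about (0.440, −0.355). First I'll align the tool.

Emit:
{"api": "arm_command", "payload": {
  "motion": [
    {"roll": -0.11},
    {"roll": -0.11},
    {"roll": -0.11},
    {"roll": -0.11},
    {"y": -0.03, "z": 0.03},
    {"y": -0.03, "z": 0.03},
    {"y": -0.03, "z": 0.03},
    {"y": -0.03, "z": 0.03},
    {"y": -0.03, "z": 0.03},
    {"y": -0.03, "z": 0.03},
    {"y": -0.03, "z": 0.03},
    {"y": -0.03, "z": 0.03},
    {}
  ]
}}

```text
schema error: expected keys x, y, z, roll, fingers
```

Emit:
{"api": "arm_command", "payload": {
  "motion": [
    {"x": 0, "y": 0, "z": 0, "roll": -0.11, "fingers": 1},
    {"x": 0, "y": 0, "z": 0, "roll": -0.11, "fingers": 1},
    {"x": 0, "y": 0, "z": 0, "roll": -0.11, "fingers": 1},
    {"x": 0, "y": 0, "z": 0, "roll": -0.11, "fingers": 1},
    {"x": 0, "y": -0.03, "z": 0.027, "roll": 0, "fingers": 1},
    {"x": 0, "y": -0.03, "z": 0.027, "roll": 0, "fingers": 1},
    {"x": 0, "y": -0.03, "z": 0.027, "roll": 0, "fingers": 1},
    {"x": 0, "y": -0.03, "z": 0.027, "roll": 0, "fingers": 1},
    {"x": 0, "y": -0.03, "z": 0.027, "roll": 0, "fingers": 1},
    {"x": 0, "y": -0.03, "z": 0.027, "roll": 0, "fingers": 1},
    {"x": 0, "y": -0.03, "z": 0.027, "roll": 0, "fingers": 1},
    {"x": 0, "y": -0.03, "z": 0.027, "roll": 0, "fingers": 1},
    {"x": 0, "y": 0, "z": 0, "roll": 0, "fingers": 1}
  ]
}}

```text
clock: 1.43
eef_pos: [0.4466, 0.2039, 0.2302]
tool_rot: [-0.005, 0.706, 0.006, 0.708]
ft_force: [-0.2, 0.4, 0.0]
grip_width: 0.0852
```

Emit:
{"api": "arm_command", "payload": {
  "motion": [
    {"x": 0.02, "y": -0.028, "z": 0.0225, "roll": 0, "fingers": 1},
    {"x": 0.02, "y": -0.028, "z": 0.0225, "roll": 0, "fingers": 1},
    {"x": 0.02, "y": -0.028, "z": 0.0225, "roll": 0, "fingers": 1},
    {"x": 0.02, "y": -0.027, "z": 0.0225, "roll": 0, "fingers": 1},
    {"x": 0, "y": 0, "z": 0, "roll": 0, "fingers": 1}
  ]
}}

```text
clock: 1.85
eef_pos: [0.5419, 0.0941, 0.1518]
tool_rot: [-0.003, 0.703, 0.007, 0.711]
ft_force: [-0.2, 0.4, 0.3]
grip_width: 0.085
```

```bash
cat > wl.py <<'E'
from h import *
import sys
from scipy.spatial.transform import Rotation as R
c=shot('wrist',sys.argv[1]); o=get_obs(); M=R.from_quat(o['tool_rot']).as_matrix()
print(o['eef_pos'].round(4) if hasattr(o['eef_pos'],'round') else o['eef_pos']); print(M.round(3))
np.set_printoptions(suppress=True)
E
python3 wl.py w1.png
```

```text
[0.5407 0.096  0.1532]
[[ 0.01  -0.015  1.   ]
 [ 0.008  1.     0.015]
 [-1.     0.008  0.01 ]]
```

View pics/w1.png

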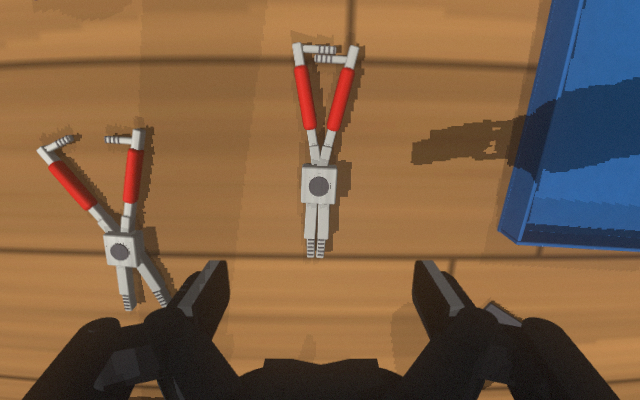

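The wrist view shows the shut clamp, its ratchet strips meeting at (330,53), with its block at (319,185). The open clamp's block is at (120,251) and its strips are apart.

Run:
```python
from h import *
c=shot('wrist'); print(np.array(get_obs()['eef_pos']).round(4))
g=cv2.cvtColor(c['frame'],cv2.COLOR_RGB2HSV)
m=cv2.inRange(g,(0,0,50),(179,60,140))
k,l,st,ce=cv2.connectedComponentsWithStats(m)
for i in range(1,k):
    if 60<st[i,4]<900 and st[i,1]<280: print(st[i],ce[i].round(1),ray(c,ce[i],.018)[0].round(4))
w=ray(c,[(303,166),(338,166),(335,205),(302,204)],.018);print('L',w.mean(0).round(4),w[:,:2].round(4).tolist())
w=ray(c,[(104,234),(133,231),(138,264),(106,266)],.018);print('O',w.mean(0).round(4),w[:,:2].round(4).tolist())
for n,r in(('L',[(304,95),(342,98),(315,258)]),): 
    a=ray(c,r,.006);print(a.round(4).tolist())
```

```text
[0.5404 0.0976 0.1547]
[312  47  28  18 153] [324.3  56.1] [0.4298 0.0989 0.018 ]
[133 130  11  21 108] [139.4 139.3] [ 0.4975 -0.0609  0.018 ]
[ 40 136  33  27 188] [ 55.9 148.5] [ 0.5055 -0.1403  0.018 ]
[103 137  28   8  72] [113.1 139.3] [ 0.4976 -0.0848  0.018 ]
[300 156  35  23 131] [318.4 167. ] [0.5206 0.0954 0.018 ]
[306 177  21  20 317] [316.2 186.7] [0.5385 0.0937 0.018 ]
[109 244  19  17 248] [118. 252.] [ 0.6072 -0.1005  0.018 ]
[177 261  43  56 705] [196.3 288.4] [ 0.6466 -0.0265  0.018 ]
[423 261  42  56 704] [444.7 288.4] [0.6442 0.226  0.018 ]
[121 267  14  43 313] [128.3 289.5] [ 0.6499 -0.0981  0.018 ]
L [0.5375 0.0966 0.018 ] [[0.5198, 0.0818], [0.5194, 0.1127], [0.5557, 0.1111], [0.5551, 0.0809]]
O [ 0.604  -0.0976  0.018 ] [[0.5882, -0.1109], [0.5844, -0.0811], [0.62, -0.0824], [0.6232, -0.1162]]
[[0.4599, 0.0822, 0.006], [0.4619, 0.1151, 0.006], [0.6166, 0.0933, 0.006]]
```

Emit:
{"api": "arm_command", "payload": {
  "motion": [
    {"x": 0.025, "y": -0.003, "z": -0.002, "roll": 0.045, "fingers": 1},
    {"x": 0.025, "y": 0, "z": 0, "roll": 0, "fingers": 1},
    {"x": 0.025, "y": 0, "z": 0, "roll": 0, "fingers": 1},
    {"x": 0.025, "y": 0, "z": 0, "roll": 0, "fingers": 1},
    {"x": 0.015, "y": 0, "z": 0, "roll": 0, "fingers": 1},
    {"x": 0, "y": 0, "z": 0, "roll": 0, "fingers": 1},
    {"x": 0, "y": 0, "z": 0, "roll": 0, "fingers": 1}
  ]
}}

```text
clock: 2.53
eef_pos: [0.5411, 0.1062, 0.0449]
tool_rot: [0.012, 0.699, -0.001, 0.715]
ft_force: [-0.1, -0.5, -0.1]
grip_width: 0.0854
```

```bash
python3 wl.py w2.png
```

```text
[0.5411 0.1063 0.0452]
[[ 0.024  0.019  1.   ]
 [ 0.015  1.    -0.019]
 [-1.     0.016  0.024]]
```

View pics/w2.png

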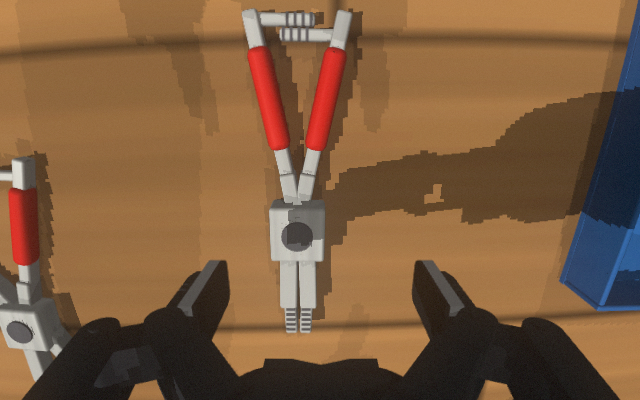

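Run:
```python
from h import *
c=shot('wrist'); print(np.array(get_obs()['eef_pos']).round(4))
w=ray(c,[(297,236)],.018);print('pivot',w.round(4))
w=ray(c,[(271,207),(323,207),(325,260),(270,259)],.018);print('L',w.mean(0).round(4),w[:,:2].round(4).tolist())
```

```text
[0.5419 0.106  0.0457]
pivot [[0.5388 0.0936 0.018 ]]
L [0.5375 0.0938 0.018 ] [[0.5206, 0.0798], [0.5213, 0.1089], [0.5549, 0.1096], [0.5534, 0.0769]]
```

Emit:
{"api": "arm_command", "payload": {
  "motion": [
    {"x": 0, "y": -0.012, "z": -0.004, "roll": 0.01, "fingers": 1},
    {"x": 0, "y": 0, "z": 0, "roll": 0, "fingers": 1},
    {"x": 0.015, "y": 0, "z": 0, "roll": 0, "fingers": 1},
    {"x": 0.015, "y": 0, "z": 0, "roll": 0, "fingers": 1},
    {"x": 0, "y": 0, "z": 0, "roll": 0, "fingers": 1},
    {"x": 0, "y": 0, "z": 0, "roll": 0, "fingers": 1}
  ]
}}

```text
clock: 3.13
eef_pos: [0.5442, 0.094, 0.024]
tool_rot: [0.018, 0.692, -0.005, 0.722]
ft_force: [0.2, 0.3, 0.6]
grip_width: 0.0856
```

```bash
python3 wl.py w3.png
```

```text
[0.5441 0.0939 0.024 ]
[[ 0.042  0.031  0.999]
 [ 0.018  0.999 -0.032]
 [-0.999  0.019  0.041]]
```

View pics/w3.png

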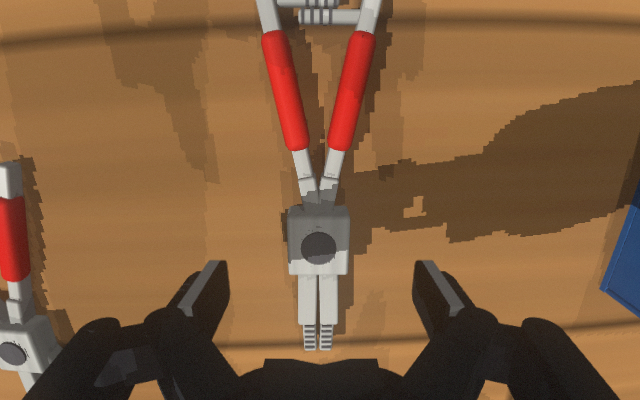

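Emit:
{"api": "arm_command", "payload": {
  "motion": [
    {"x": 0.022, "y": 0, "z": -0.007, "roll": 0, "fingers": 1},
    {"x": 0, "y": 0, "z": 0, "roll": 0, "fingers": 1}
  ]
}}

```text
clock: 3.35
eef_pos: [0.54, 0.0945, 0.0042]
tool_rot: [0.018, 0.691, -0.005, 0.723]
ft_force: [-1.8, -0.8, -0.2]
grip_width: 0.0857
```

```bash
python3 wl.py w4.png
```

```text
[0.543  0.0948 0.0067]
[[ 0.052  0.032  0.998]
 [ 0.019  0.999 -0.033]
 [-0.998  0.021  0.051]]
```

View pics/w4.png

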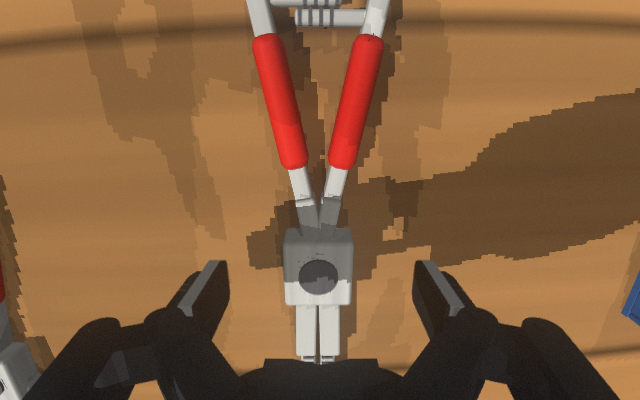

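Emit:
{"api": "arm_command", "payload": {
  "motion": [
    {"x": 0.002, "y": 0, "z": -0.006, "roll": 0, "fingers": 1},
    {"x": 0, "y": 0, "z": 0, "roll": 0, "fingers": 0},
    {"x": 0, "y": 0, "z": 0, "roll": 0, "fingers": 0},
    {"x": 0, "y": 0, "z": 0, "roll": 0, "fingers": 0},
    {"x": 0, "y": 0, "z": 0, "roll": 0, "fingers": 0},
    {"x": 0, "y": 0, "z": 0, "roll": 0, "fingers": 0},
    {"x": 0, "y": 0, "z": 0, "roll": 0, "fingers": 0},
    {"x": 0, "y": 0, "z": 0, "roll": 0, "fingers": 0},
    {"x": 0, "y": 0, "z": 0, "roll": 0, "fingers": 0}
  ]
}}

```text
clock: 4.15
eef_pos: [0.5413, 0.0957, 0.0105]
tool_rot: [0.019, 0.685, -0.004, 0.728]
ft_force: [0.6, -0.3, -2.2]
grip_width: 0.03
```

```bash
python3 wl.py w5.png
```

```text
[0.5413 0.0956 0.0105]
[[ 0.061  0.032  0.998]
 [ 0.021  0.999 -0.033]
 [-0.998  0.023  0.06 ]]
```

View pics/w5.png

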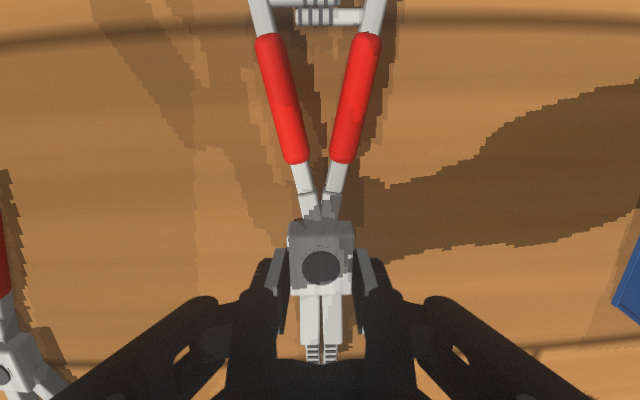

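The grip is holding, but the tool crept up to z = 0.0105, so it is shallow. I'll reopen, go deeper and grip again.

Emit:
{"api": "arm_command", "payload": {
  "motion": [
    {"x": 0, "y": 0, "z": 0, "roll": 0, "fingers": 0.6},
    {"x": 0, "y": -0.001, "z": 0, "roll": 0, "fingers": 0.6},
    {"x": 0.008, "y": 0, "z": -0.003, "roll": 0, "fingers": 0.6},
    {"x": 0.002, "y": 0, "z": -0.001, "roll": 0, "fingers": 0.6}
  ]
}}

```text
clock: 4.53
eef_pos: [0.5387, 0.0951, 0.0001]
tool_rot: [0.019, 0.685, -0.004, 0.729]
ft_force: [-1.0, -0.9, -0.5]
grip_width: 0.0512
```

Emit:
{"api": "arm_command", "payload": {
  "motion": [
    {"x": -0.001, "y": 0, "z": 0, "roll": 0, "fingers": 0},
    {"x": 0.001, "y": 0, "z": 0, "roll": 0, "fingers": 0},
    {"x": 0.001, "y": 0, "z": 0, "roll": 0, "fingers": 0},
    {"x": 0, "y": 0, "z": 0, "roll": 0, "fingers": 0},
    {"x": 0, "y": 0, "z": 0, "roll": 0, "fingers": 0},
    {"x": 0, "y": 0, "z": 0, "roll": 0, "fingers": 0}
  ]
}}

```text
clock: 5.03
eef_pos: [0.5377, 0.0949, 0.0005]
tool_rot: [0.019, 0.685, -0.004, 0.729]
ft_force: [0.2, 0.9, -1.1]
grip_width: 0.0309
```

Emit:
{"api": "arm_command", "payload": {
  "motion": [
    {"x": -0.01, "y": 0, "z": 0, "roll": 0, "fingers": 0},
    {"x": -0.02, "y": 0, "z": 0, "roll": 0, "fingers": 0},
    {"x": -0.03, "y": 0, "z": 0, "roll": 0, "fingers": 0},
    {"x": -0.02, "y": 0, "z": 0, "roll": 0, "fingers": 0},
    {"x": 0, "y": 0, "z": 0, "roll": 0, "fingers": 0}
  ]
}}

```text
clock: 5.45
eef_pos: [0.529, 0.0925, 0.0809]
tool_rot: [0.018, 0.688, -0.005, 0.725]
ft_force: [0.2, 0.1, -2.2]
grip_width: 0.0309
```

```bash
python3 wl.py w6.png; python3 -c "
from h import *
c=shot('scene','s6.png');print(get_obs()['grip_width'],get_obs()['ft_force'])"
```

```text
[0.5286 0.0925 0.0794]
[[ 0.051  0.032  0.998]
 [ 0.018  0.999 -0.033]
 [-0.999  0.02   0.051]]
0.030913282762694536 [ 0.14861724  0.61895569 -1.83532321]
```

View pics/w6.png

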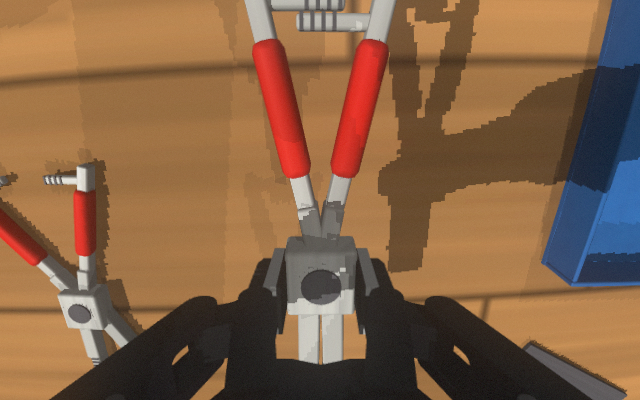

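View pics/s6.png

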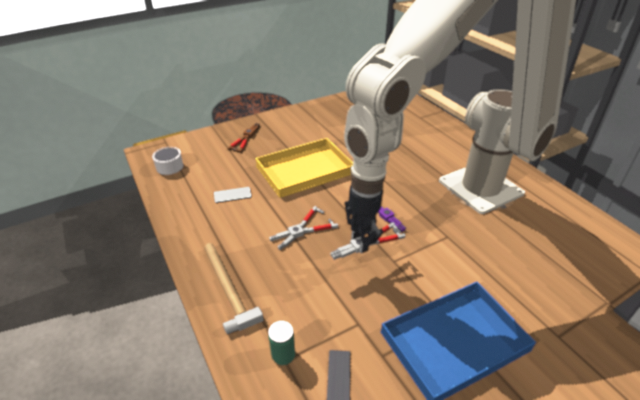

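The clamp is held, and the wrist and scene views both show it off the bench. Next I'll carry it over the blue tray.

Emit:
{"api": "arm_command", "payload": {
  "motion": [
    {"x": 0, "y": 0.015, "z": -0.003, "roll": 0, "fingers": 0},
    {"x": 0, "y": 0.03, "z": -0.007, "roll": 0, "fingers": 0},
    {"x": 0, "y": 0.03, "z": -0.007, "roll": 0, "fingers": 0},
    {"x": 0, "y": 0.03, "z": -0.007, "roll": 0, "fingers": 0},
    {"x": 0, "y": 0.03, "z": -0.007, "roll": 0, "fingers": 0},
    {"x": 0, "y": 0.03, "z": -0.007, "roll": 0, "fingers": 0},
    {"x": 0, "y": 0.03, "z": -0.007, "roll": 0, "fingers": 0},
    {"x": 0, "y": 0.03, "z": -0.007, "roll": 0, "fingers": 0},
    {"x": 0, "y": 0.03, "z": -0.007, "roll": 0, "fingers": 0},
    {"x": 0, "y": 0.015, "z": -0.003, "roll": 0, "fingers": 0},
    {"x": 0, "y": 0, "z": 0, "roll": 0, "fingers": 0}
  ]
}}

```text
clock: 6.47
eef_pos: [0.4622, 0.3687, 0.0562]
tool_rot: [0.015, 0.7, -0.013, 0.714]
ft_force: [0.7, -1.1, -1.5]
grip_width: 0.0307
```

```bash
python3 wl.py w7.png; python3 -c "
from h import *
c=shot('top','t7.png')"
```

```text
[0.4618 0.3671 0.0556]
[[ 0.019  0.04   0.999]
 [-0.     0.999 -0.04 ]
 [-1.     0.     0.019]]
```

View pics/w7.png

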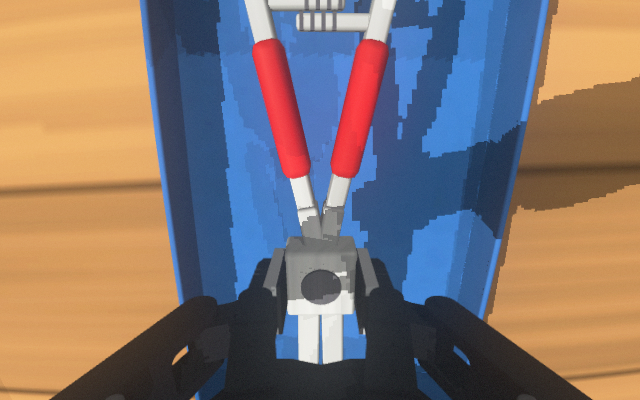

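View pics/t7.png

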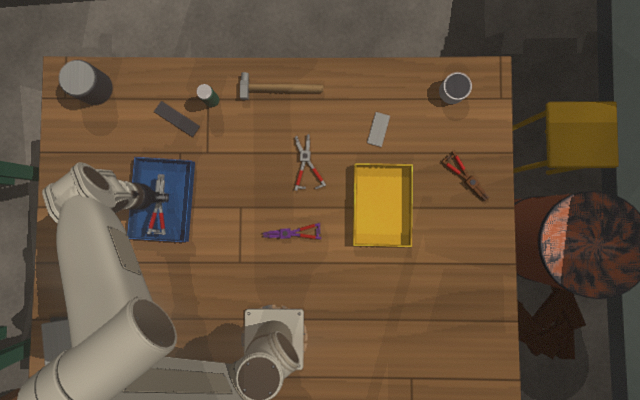

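The clamp hangs inside the blue tray's outline in both views. It needs about 13 mm more to +x before I lower it.

Emit:
{"api": "arm_command", "payload": {
  "motion": [
    {"x": 0, "y": 0.008, "z": 0.013, "roll": 0, "fingers": 0},
    {"x": 0, "y": 0, "z": 0, "roll": 0, "fingers": 0},
    {"x": 0.013, "y": 0, "z": 0, "roll": 0, "fingers": 0},
    {"x": 0.013, "y": 0, "z": 0, "roll": 0, "fingers": 0},
    {"x": 0.01, "y": 0, "z": 0, "roll": 0, "fingers": 0},
    {"x": 0.003, "y": 0, "z": 0, "roll": 0, "fingers": 0}
  ]
}}

```text
clock: 7.07
eef_pos: [0.4756, 0.3629, 0.0121]
tool_rot: [0.015, 0.702, -0.021, 0.712]
ft_force: [-0.2, -0.3, -2.8]
grip_width: 0.0306
```

Emit:
{"api": "arm_command", "payload": {
  "motion": [
    {"x": 0.003, "y": 0, "z": 0, "roll": 0, "fingers": 0},
    {"x": 0.003, "y": 0, "z": 0, "roll": 0, "fingers": 0},
    {"x": 0.002, "y": 0, "z": 0, "roll": 0, "fingers": 0}
  ]
}}

```text
clock: 7.32
eef_pos: [0.4753, 0.3609, 0.0042]
tool_rot: [0.015, 0.703, -0.022, 0.711]
ft_force: [-6.5, -3.7, 16.9]
grip_width: 0.0307
```

Emit:
{"api": "arm_command", "payload": {
  "motion": [
    {"x": 0, "y": 0, "z": 0, "roll": 0, "fingers": 0.7},
    {"x": 0, "y": 0, "z": 0, "roll": 0, "fingers": 0.7},
    {"x": 0, "y": 0, "z": 0, "roll": 0, "fingers": 0.7},
    {"x": 0, "y": 0, "z": 0, "roll": 0, "fingers": 0.7}
  ]
}}

```text
clock: 7.65
eef_pos: [0.4772, 0.3618, 0.0069]
tool_rot: [0.017, 0.701, -0.021, 0.713]
ft_force: [0.5, 0.2, -0.8]
grip_width: 0.0599
```

```bash
python3 wl.py w8.png
```

```text
[0.4772 0.3618 0.0069]
[[ 0.016  0.054  0.998]
 [-0.007  0.999 -0.053]
 [-1.    -0.006  0.016]]
```

View pics/w8.png

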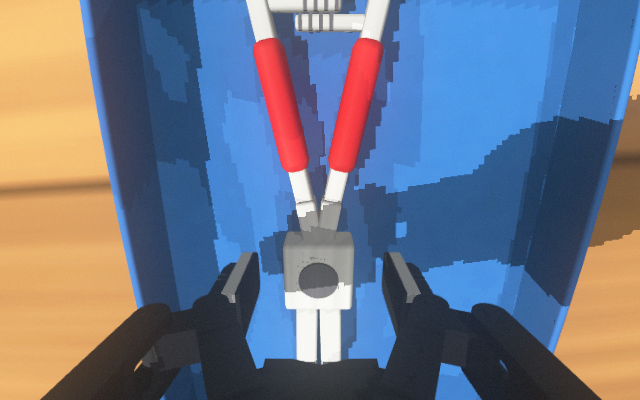

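Released; the clamp is lying in the blue tray. I'll lift and go to the open clamp.

Emit:
{"api": "arm_command", "payload": {
  "motion": [
    {"x": -0.03, "y": 0, "z": 0, "roll": 0, "fingers": 0.7},
    {"x": -0.04, "y": 0, "z": 0, "roll": 0, "fingers": 1},
    {"x": -0.04, "y": 0, "z": 0, "roll": 0, "fingers": 1},
    {"x": -0.01, "y": -0.033, "z": 0.011, "roll": 0, "fingers": 1},
    {"x": 0, "y": -0.038, "z": 0.011, "roll": 0, "fingers": 1},
    {"x": 0, "y": -0.038, "z": 0.011, "roll": 0, "fingers": 1},
    {"x": 0, "y": -0.038, "z": 0.011, "roll": 0, "fingers": 1},
    {"x": 0, "y": -0.038, "z": 0.011, "roll": 0, "fingers": 1},
    {"x": 0, "y": -0.038, "z": 0.011, "roll": 0, "fingers": 1},
    {"x": 0, "y": -0.038, "z": 0.011, "roll": 0, "fingers": 1},
    {"x": 0, "y": -0.038, "z": 0.011, "roll": 0, "fingers": 1},
    {"x": 0, "y": -0.038, "z": 0.011, "roll": 0, "fingers": 1},
    {"x": 0, "y": -0.033, "z": 0.011, "roll": 0, "fingers": 1},
    {"x": 0, "y": 0, "z": 0, "roll": 0, "fingers": 1}
  ]
}}

```text
clock: 8.87
eef_pos: [0.5744, -0.0242, 0.1404]
tool_rot: [0.013, 0.696, -0.017, 0.717]
ft_force: [-0.1, 0.8, 0.8]
grip_width: 0.0855
```

```bash
python3 wl.py w9.png; python3 -c "
from h import *
c=shot('top','t9.png')
f=c['frame'][150:250,115:205][:,:,::-1]; cv2.imwrite('pics/bz9.png',cv2.resize(f,None,fx=6,fy=6,interpolation=cv2.INTER_CUBIC))"
```

```text
[ 0.5735 -0.0219  0.1402]
[[ 0.028  0.041  0.999]
 [-0.005  0.999 -0.041]
 [-1.    -0.004  0.028]]
```

View pics/w9.png

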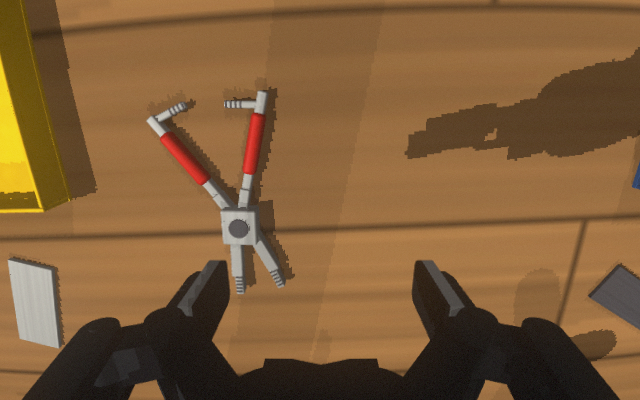

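View pics/bz9.png

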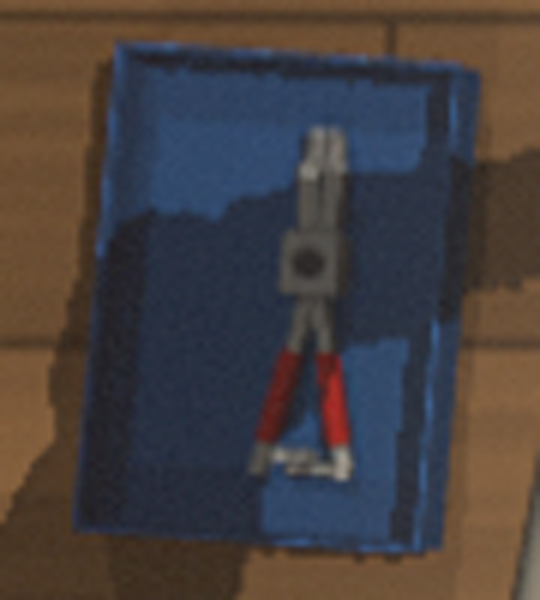

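The latched clamp lies flat in the blue tray, with its block at crop (308,262) and all of it inside the walls. Next I'll measure the open clamp in the wrist view, where its block is near (239,228).

Run:
```python
from h import *
c=shot('wrist'); print(np.array(get_obs()['eef_pos']).round(4))
print('pivot',ray(c,[(238.5,228)],.018).round(4))
w=ray(c,[(221,208),(256,207),(258,244),(223,246)],.018);print('O',w.mean(0).round(4),w[:,:2].round(4).tolist())
p=ray(c,[(240,292),(264,93),(282,284),(150,119)],.006)-ray(c,[(238.5,228)],.018)
print(p[:,:2].round(4).tolist(), np.arctan2(p[:,1],p[:,0]).round(3))
```

```text
[ 0.5725 -0.0183  0.1399]
pivot [[ 0.605  -0.0947  0.018 ]]
O [ 0.6037 -0.0937  0.018 ] [[0.5853, -0.1079], [0.5855, -0.0768], [0.6215, -0.0788], [0.6225, -0.1114]]
[[0.076, -0.0111], [-0.1141, 0.0318], [0.0678, 0.0325], [-0.098, -0.0678]] [-0.145  2.87   0.447 -2.536]
```

Emit:
{"api": "arm_command", "payload": {
  "motion": [
    {"x": 0.015, "y": -0.028, "z": 0.012, "roll": 0, "fingers": 1},
    {"x": 0.02, "y": -0.028, "z": 0.012, "roll": 0, "fingers": 1},
    {"x": 0.02, "y": -0.028, "z": 0.01, "roll": 0, "fingers": 1},
    {"x": 0.01, "y": 0, "z": 0, "roll": 0, "fingers": 1},
    {"x": 0, "y": 0, "z": 0, "roll": 0, "fingers": 1},
    {"x": 0, "y": 0, "z": 0, "roll": 0, "fingers": 1}
  ]
}}

```text
clock: 9.52
eef_pos: [0.6074, -0.0941, 0.0752]
tool_rot: [0.007, 0.697, -0.006, 0.717]
ft_force: [0.0, -0.2, 0.5]
grip_width: 0.0853
```

```bash
python3 wl.py w10.png
```

```text
[ 0.6071 -0.0935  0.0753]
[[ 0.029  0.018  0.999]
 [ 0.     1.    -0.018]
 [-1.     0.001  0.029]]
```

View pics/w10.png

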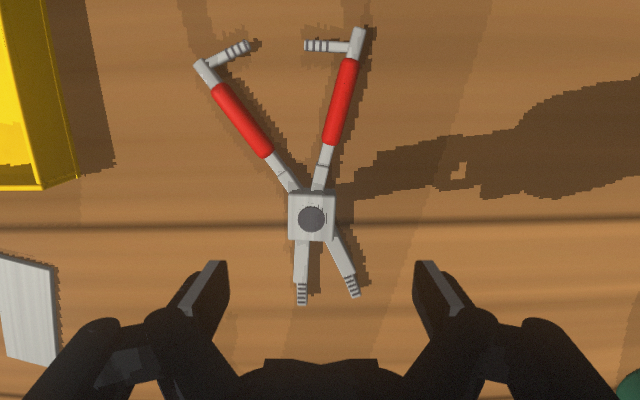

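Run:
```python
from h import *
c=shot('wrist'); print(np.array(get_obs()['eef_pos']).round(4))
print('pivot',ray(c,[(312,218)],.018).round(4))
w=ray(c,[(289,194),(334,194),(335,240),(289,240)],.018);print('O',w.mean(0).round(4),w[:,:2].round(4).tolist())
```

```text
[ 0.6075 -0.0936  0.0759]
pivot [[ 0.6061 -0.0987  0.018 ]]
O [ 0.6058 -0.0988  0.018 ] [[0.589, -0.1132], [0.5895, -0.0839], [0.6226, -0.0833], [0.622, -0.1148]]
```

Emit:
{"api": "arm_command", "payload": {
  "motion": [
    {"x": 0.01, "y": -0.005, "z": -0.003, "roll": 0.015, "fingers": 1},
    {"x": 0.02, "y": 0, "z": 0, "roll": 0, "fingers": 1},
    {"x": 0.015, "y": 0, "z": 0, "roll": 0, "fingers": 1},
    {"x": 0, "y": 0, "z": 0, "roll": 0, "fingers": 0.8}
  ]
}}

```text
clock: 9.95
eef_pos: [0.6083, -0.0949, 0.0341]
tool_rot: [0.01, 0.693, -0.01, 0.721]
ft_force: [-1.4, 0.7, 0.1]
grip_width: 0.0756
```

```bash
python3 wl.py w11.png
```

```text
[ 0.6089 -0.0949  0.0353]
[[ 0.04   0.028  0.999]
 [-0.001  1.    -0.028]
 [-0.999 -0.     0.04 ]]
```

View pics/w11.png

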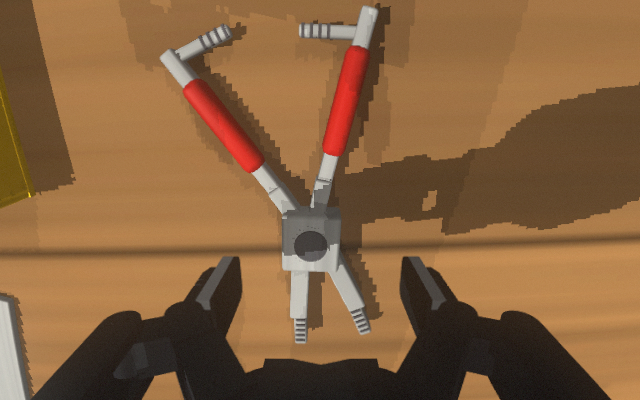

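Emit:
{"api": "arm_command", "payload": {
  "motion": [
    {"x": 0.012, "y": -0.005, "z": -0.004, "roll": 0, "fingers": 0.8},
    {"x": 0.018, "y": 0, "z": -0.002, "roll": 0, "fingers": 0.8},
    {"x": 0.002, "y": 0, "z": 0, "roll": 0, "fingers": 0.7}
  ]
}}

```text
clock: 10.25
eef_pos: [0.6068, -0.0991, 0.0071]
tool_rot: [0.009, 0.69, -0.01, 0.724]
ft_force: [-0.4, -0.2, -0.5]
grip_width: 0.0598
```

```bash
python3 wl.py w12.png
```

```text
[ 0.6078 -0.0992  0.0083]
[[ 0.05   0.027  0.998]
 [-0.003  1.    -0.027]
 [-0.999 -0.001  0.05 ]]
```

View pics/w12.png

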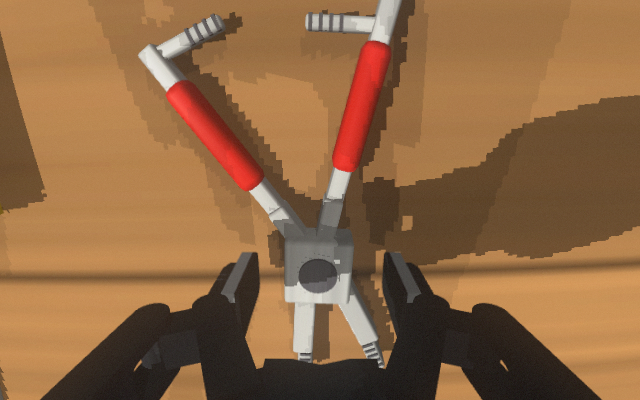

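Emit:
{"api": "arm_command", "payload": {
  "motion": [
    {"x": 0.007, "y": 0, "z": -0.003, "roll": 0, "fingers": 0.6},
    {"x": 0.002, "y": 0, "z": 0, "roll": 0, "fingers": 0.6}
  ]
}}

```text
clock: 10.47
eef_pos: [0.607, -0.0992, 0.0017]
tool_rot: [0.008, 0.688, -0.01, 0.726]
ft_force: [-0.4, 0.5, -0.5]
grip_width: 0.0514
```

Emit:
{"api": "arm_command", "payload": {
  "motion": [
    {"x": 0.001, "y": 0, "z": -0.001, "roll": 0, "fingers": 0},
    {"x": 0.001, "y": 0, "z": 0, "roll": 0, "fingers": 0},
    {"x": 0.001, "y": 0, "z": 0, "roll": 0, "fingers": 0},
    {"x": 0, "y": 0, "z": 0, "roll": 0, "fingers": 0},
    {"x": 0, "y": 0, "z": 0, "roll": 0, "fingers": 0},
    {"x": 0, "y": 0, "z": 0, "roll": 0, "fingers": 0}
  ]
}}

```text
clock: 10.97
eef_pos: [0.6073, -0.0994, 0.0016]
tool_rot: [0.008, 0.686, -0.011, 0.727]
ft_force: [-0.5, 0.7, 0.9]
grip_width: 0.0308
```

Emit:
{"api": "arm_command", "payload": {
  "motion": [
    {"x": -0.01, "y": 0, "z": 0, "roll": 0, "fingers": 0},
    {"x": -0.02, "y": 0, "z": 0, "roll": 0, "fingers": 0},
    {"x": -0.03, "y": 0, "z": 0, "roll": 0, "fingers": 0},
    {"x": -0.03, "y": 0, "z": 0, "roll": 0, "fingers": 0},
    {"x": 0, "y": 0, "z": 0, "roll": 0, "fingers": 0}
  ]
}}

```text
clock: 11.38
eef_pos: [0.5981, -0.0981, 0.0912]
tool_rot: [0.009, 0.691, -0.01, 0.723]
ft_force: [2.1, -1.4, -1.8]
grip_width: 0.0309
```

```bash
python3 wl.py w13.png
```

```text
[ 0.597  -0.0979  0.0887]
[[ 0.043  0.026  0.999]
 [-0.002  1.    -0.026]
 [-0.999 -0.001  0.043]]
```

View pics/w13.png

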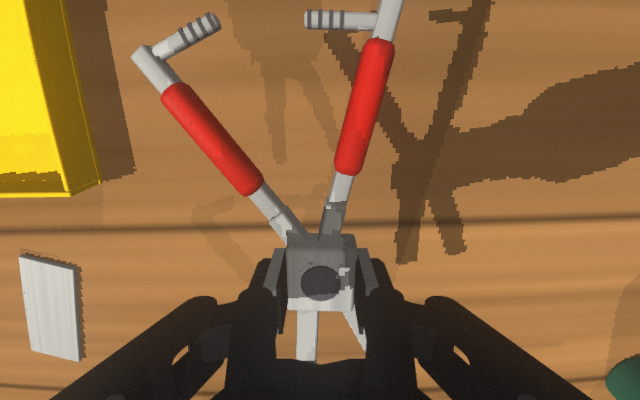

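The clamp is lifted and its arm is still spread. Next I'll carry it over the yellow tray.

Emit:
{"api": "arm_command", "payload": {
  "motion": [
    {"x": -0.002, "y": -0.015, "z": -0.008, "roll": 0, "fingers": 0},
    {"x": -0.002, "y": -0.03, "z": -0.016, "roll": 0, "fingers": 0},
    {"x": -0.001, "y": -0.03, "z": -0.016, "roll": 0, "fingers": 0},
    {"x": -0.001, "y": -0.03, "z": -0.016, "roll": 0, "fingers": 0},
    {"x": -0.001, "y": -0.03, "z": -0.016, "roll": 0, "fingers": 0},
    {"x": -0.001, "y": -0.03, "z": -0.016, "roll": 0, "fingers": 0},
    {"x": -0.001, "y": -0.03, "z": -0.016, "roll": 0, "fingers": 0},
    {"x": -0.001, "y": -0.03, "z": -0.016, "roll": 0, "fingers": 0},
    {"x": 0, "y": -0.015, "z": -0.008, "roll": 0, "fingers": 0},
    {"x": 0, "y": 0, "z": 0, "roll": 0, "fingers": 0}
  ]
}}

```text
clock: 12.27
eef_pos: [0.4525, -0.3383, 0.0802]
tool_rot: [0.01, 0.697, -0.003, 0.717]
ft_force: [0.1, 0.2, -3.6]
grip_width: 0.0309
```

```bash
python3 wl.py w14.png; python3 -c "
from h import *
c=shot('top'); s=shot('scene')
a=cv2.resize(c['frame'][145:265,330:430],None,fx=4,fy=4,interpolation=cv2.INTER_CUBIC); b=cv2.resize(s['frame'][100:220,220:320],None,fx=4,fy=4,interpolation=cv2.INTER_CUBIC)
cv2.imwrite('pics/y14.png',np.hstack([a,b])[:,:,::-1])"
```

```text
[ 0.4528 -0.3369  0.0799]
[[ 0.029  0.017  0.999]
 [ 0.01   1.    -0.018]
 [-1.     0.01   0.028]]
```

View pics/w14.png

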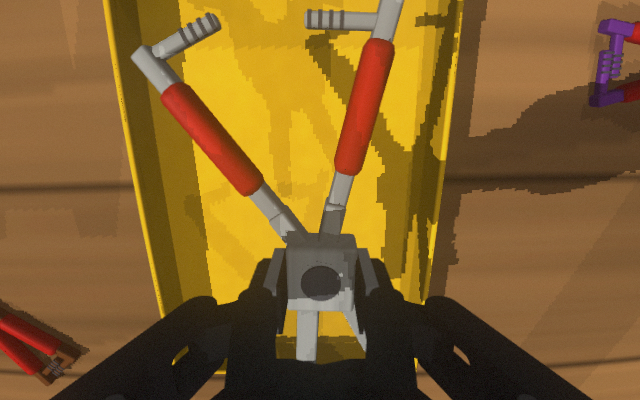

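View pics/y14.png

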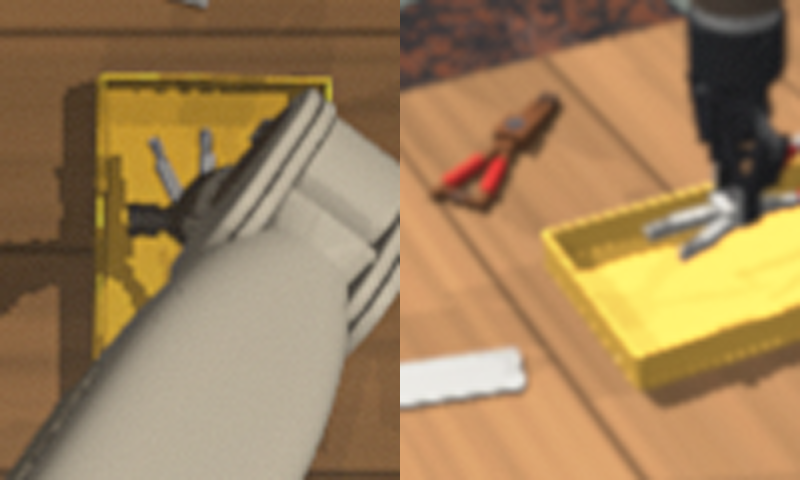

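All ends of the clamp have at least 25 mm to the tray walls, so I'll lower it.

Emit:
{"api": "arm_command", "payload": {
  "motion": [
    {"x": 0.015, "y": -0.004, "z": 0.004, "roll": 0, "fingers": 0},
    {"x": 0.015, "y": 0, "z": 0, "roll": 0, "fingers": 0},
    {"x": 0.015, "y": 0, "z": 0, "roll": 0, "fingers": 0},
    {"x": 0.012, "y": 0, "z": 0, "roll": 0, "fingers": 0},
    {"x": 0.003, "y": 0, "z": 0, "roll": 0, "fingers": 0}
  ]
}}

```text
clock: 12.83
eef_pos: [0.4662, -0.3319, 0.0189]
tool_rot: [0.005, 0.695, 0.003, 0.719]
ft_force: [-0.8, 0.8, -3.9]
grip_width: 0.0306
```

```bash
python3 wl.py w15.png
```

```text
[ 0.4661 -0.3315  0.0189]
[[ 0.034  0.002  0.999]
 [ 0.012  1.    -0.003]
 [-0.999  0.013  0.034]]
```

View pics/w15.png

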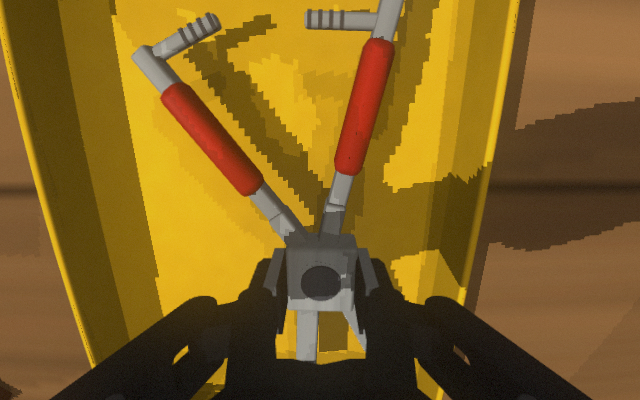

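Emit:
{"api": "arm_command", "payload": {
  "motion": [
    {"x": 0.006, "y": -0.003, "z": 0, "roll": 0, "fingers": 0},
    {"x": 0.005, "y": 0, "z": 0, "roll": 0, "fingers": 0},
    {"x": 0.002, "y": 0, "z": 0, "roll": 0, "fingers": 0}
  ]
}}

```text
clock: 13.13
eef_pos: [0.469, -0.333, 0.0064]
tool_rot: [0.003, 0.694, 0.005, 0.72]
ft_force: [-1.7, 0.9, 0.1]
grip_width: 0.031
```

Emit:
{"api": "arm_command", "payload": {
  "motion": [
    {"x": 0.002, "y": 0, "z": 0, "roll": 0, "fingers": 0},
    {"x": 0, "y": 0, "z": 0, "roll": 0, "fingers": 0.7},
    {"x": 0, "y": 0, "z": 0, "roll": 0, "fingers": 0.7},
    {"x": 0, "y": 0, "z": 0, "roll": 0, "fingers": 0.7},
    {"x": 0, "y": 0, "z": 0, "roll": 0, "fingers": 0.7}
  ]
}}

```text
clock: 13.55
eef_pos: [0.472, -0.3352, 0.0098]
tool_rot: [0.001, 0.692, 0.003, 0.722]
ft_force: [0.7, -0.9, -0.2]
grip_width: 0.0595
```

```bash
python3 wl.py w16.png
```

```text
[ 0.4721 -0.3353  0.0099]
[[ 0.043 -0.002  0.999]
 [ 0.005  1.     0.002]
 [-0.999  0.005  0.043]]
```

View pics/w16.png

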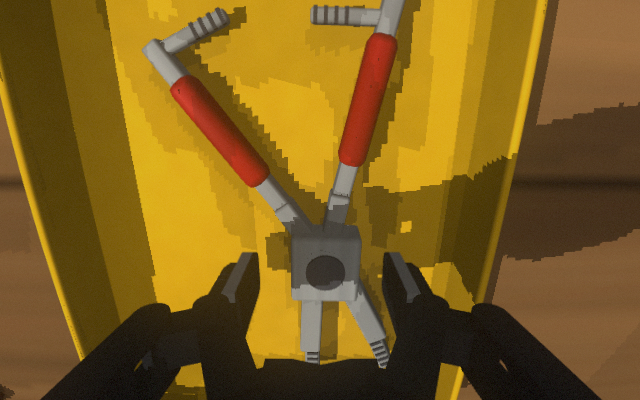

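Released, still spread. I'll lift straight up and clear the view.

Emit:
{"api": "arm_command", "payload": {
  "motion": [
    {"x": -0.02, "y": 0, "z": 0, "roll": 0, "fingers": 0.7},
    {"x": -0.03, "y": 0, "z": 0, "roll": 0, "fingers": 0.7},
    {"x": -0.035, "y": 0, "z": 0, "roll": 0, "fingers": 0.7},
    {"x": -0.035, "y": 0, "z": 0, "roll": 0, "fingers": 0.7},
    {"x": -0.035, "y": 0.03, "z": 0, "roll": 0, "fingers": 0.7},
    {"x": 0, "y": 0.038, "z": -0.01, "roll": 0, "fingers": 0.7},
    {"x": 0, "y": 0.038, "z": -0.01, "roll": 0, "fingers": 0.7},
    {"x": 0, "y": 0.038, "z": -0.01, "roll": 0, "fingers": 0.7},
    {"x": 0, "y": 0.038, "z": -0.01, "roll": 0, "fingers": 0.7},
    {"x": 0, "y": 0.038, "z": -0.01, "roll": 0, "fingers": 0.7},
    {"x": 0, "y": 0.038, "z": 0, "roll": 0, "fingers": 0.7},
    {"x": 0, "y": 0.02, "z": 0, "roll": 0, "fingers": 0.7},
    {"x": 0, "y": 0, "z": 0, "roll": 0, "fingers": 0.7},
    {"x": 0, "y": 0, "z": 0, "roll": 0, "fingers": 0.7}
  ]
}}

```text
clock: 14.77
eef_pos: [0.4161, -0.0545, 0.17]
tool_rot: [0.002, 0.687, -0.0, 0.727]
ft_force: [0.3, 0.2, 0.8]
grip_width: 0.0597
```

```bash
python3 -c "
from h import *
print(get_obs()['eef_pos'],get_obs()['ft_force'])
c=shot('top'); s=shot('scene','s17.png')
a=cv2.resize(c['frame'][145:265,330:430],None,fx=4,fy=4,interpolation=cv2.INTER_CUBIC); b=cv2.resize(c['frame'][145:265,110:210],None,fx=4,fy=4,interpolation=cv2.INTER_CUBIC)
cv2.imwrite('pics/y17.png',np.hstack([a,b])[:,:,::-1])"
```

```text
[ 0.41612419 -0.05452794  0.16998267] [0.33269097 0.20247501 0.8201481 ]
```

View pics/y17.png

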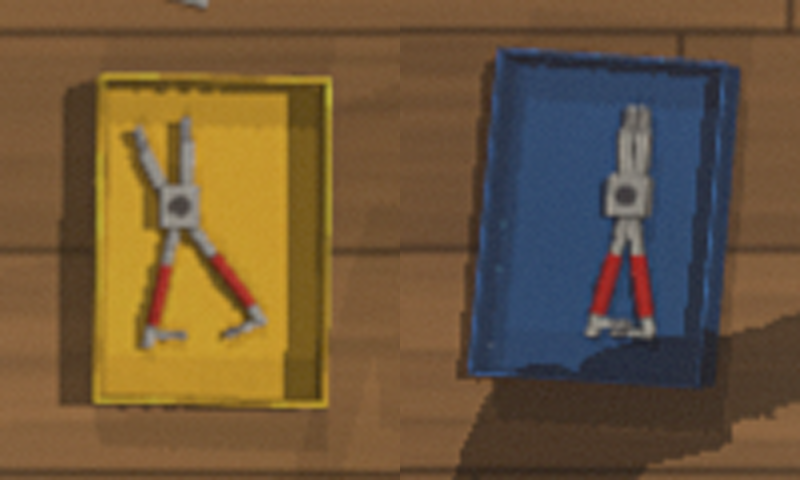

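View pics/s17.png

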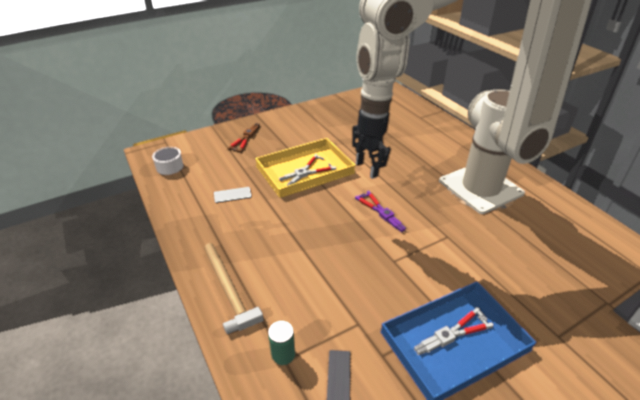

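Both clamps lie flat inside their trays. The open one (crop block at (180,206)) is still spread, and the closed one (crop (626,195)) is shut. One numeric check, then I'll hand in.

```bash
python3 -c "
from h import *
c=shot('top'); s=shot('scene')
a=ray(c,[(180/4+330,206/4+145),(226/4+110,195/4+145)],.022);print(a.round(3), (a[0]-[.44,-.355,0])[:2].round(3),(a[1]-[.457,.38,0])[:2].round(3))
t=ray(c,[(185/4+330,118/4+145),(138/4+330,130/4+145)],.01)-a[0]; print('jaw spread',np.diff(np.arctan2(t[:,1],t[:,0])))
t=ray(c,[(150/4+330,342/4+145),(262/4+330,320/4+145)],.01)-a[0]; print('handle spread',np.diff(np.unwrap(np.arctan2(t[:,1],t[:,0]))))
print(job_done())"
```

```text
[[ 0.468 -0.334  0.022]
 [ 0.476  0.36   0.022]] [0.028 0.021] [ 0.019 -0.02 ]
jaw spread [0.55856674]
handle spread [0.84168387]
the job is handed in; nothing more can be done
None
```

I laid the shut clamp in the blue tray and the open clamp in the yellow tray, then handed the job in at about 15 s on the robot's clock. No verdict is reported, so what follows is from my own last checks.

- **Position:** the last top view puts the latched clamp's pivot about (+19, −20) mm from the blue tray's centre. The open clamp's pivot is about (+28, +21) mm from the yellow tray's centre. Both are well inside the ±110 and ±80 mm limits.
- **Flat and inside:** in the top and scene views both clamps look flat on the tray floors and inside the walls. Tilt and speed I judged only from the pictures.
- **Still open:** the open clamp's jaws spread by about 0.56 rad and its handles by about 0.84 rad. That fits the arm still being at about 0.4 rad, against the 0.25 rad required.
- **Robot clear:** the gripper ended at 0.17 m height, away from both trays, reading under 1 N, and touching nothing that I could see.

**Problems along the way:**
- **First grip:** my first grip on the latched clamp was too shallow, because the tool had crept up about 10 mm, so I reopened and gripped it again lower down.
- **Placing force:** setting that clamp down gave about 17 N at the wrist, well under the limits.
- **Tool tilt:** the tool leaned up to about 0.06 rad while working, with no effect I could see on how the clamps lie.
- **Camera agreement:** the views disagreed by up to about 8 mm on object positions (3–4 mm on the clamps' blocks in the first top and scene pictures). I corrected for this with closer wrist pictures before each grip.

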